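Register the block and hold the dust shutter half open

ROBOT

A 7-joint arm with a two-finger parallel gripper is mounted at the origin on a cart in front of the work surface, level with it; the furniture and walls round the work are solid. World frame = base frame: x ahead of the robot, y to its left, z up, the work surface at z = 0. Lengths are in m, angles in rad, forces in N, time in s.
With the tool pointing down it reaches from about 0.4 to 0.85 m from the base axis. Payload 10.4 kg.
Tool frame: the origin (TCP) lies on the centre line of the jaws, within the pads' length; the fingertips stand 14 mm ahead of it and the grasp point (between the pads) lies 5 mm behind it (manip.tip_reach is the distance from the TCP to the fingertips, in m); z points along the fingers, y is the line along which they close (so a half turn about z gives the same grasp; the last joint's range is limited). The gripper opens to 85 mm and grips with 20 to 120 N. Pads are 22 mm wide; open, the fingers measure 114 mm over their backs; the gripper's body (76 mm by 85 mm) begins 54 mm behind the grasp point. The pads swing forward as they close: fully open they stand 13 mm farther back than shut.
Start: joints at [1.231, 0.332, -0.065, 1.46, 0.022, 1.35, -0.088], TCP at [0.195, -0.594, 0.245] pointing down, gripper open.
Joint ranges: [-2.6, 2.6], [-0.5, 2.12], [-1.47, 1.34], [0.16, 2.42], [-1.27, 4.41], [0.06, 2.06], [-2.6, 2.6]. Speed limits (rad/s): [2.22, 2.22, 2.79, 2.79, 3.14, 3.14, 3.14].

INTERFACE

Orientations are given as a unit quaternion [x, y, z, w].
In Python, from workcell import manip gives the robot as it stands.
- The arm moves only by the shell command python3 -m pendant 'ROWS' [FORCE]. ROWS is JSON, a list of rows, each a list of 7 numbers: the shift along the tool's x, y, z in units of 50 mm (1.0 is 50 mm), then the turn, a rotation vector about the tool's x, y, z in units of 8 degrees (1.0 is 8 degrees), then the opening, from -1 (shut) to 1 (fully open), so that 0 is half open. In form: [[dx, dy, dz, ax, ay, az, jaw], ...]. A call has exactly 10 rows; each row is the pose to reach, as a shift and turn from the pose commanded when the call began, along the tool's axes at that moment; what a row does not reach only later rows make up. A row lasts 1/8 s, in which the tool goes at most 62.5 mm and 10.7 degrees, less where a joint would pass 70% of its speed; a pose out of reach is approached as far as the arm can. A call with a gripper value outside its range is refused whole. The fingers move at their own pace and stop on an object; FORCE is the grip in N (left out, the last holds). Time passes only in rows, so rows that repeat a pose let the fingers close, or fill a call up. It gives the time, the measured TCP pose, the force, the opening and the grip force at its end, in the units of the state.
- manip.get_obs(): the state, without advancing time (a new reading comes with each control period).
- manip.camera(name): name is "scene" or "top" or "wrist"; returns (picture, depth): 400x640x3 uint8, red, green, blue; 400x640 float32, m along the optical axis (not along the pixel's ray), 0 where there is no reading.
- manip.get_calibration(name): a dict with "fx", "fy", "cx", "cy" (pixels), "xyz" and "orientation" of the camera in the world. Camera axes: x right, y up, looking along -z (the intrinsics and any distortion apply to the point x, -y, -z); pixel columns grow to the right and rows downward; lengths in m; the calibration is good to about 2 mm. A picture is of the moment at which its call begins: read the wrist's pose just before it. get_calibration takes no time and is no camera call; for the wrist camera it gives the pose at the moment of the call.
- manip.hand_in(): hands the job in; it is judged then, once.
Trained networks look in the newest picture that a camera, given by its name, has taken for a name from the list of things; names that differ only in an ending like _2 or _b are one class to them, and where a whole thing is asked for, a point or a joint stands for the part that bears it (a point fixed in the world has none). Each returns a list of dicts, best first, with "p" (0 to 1); they miss things now and then, are a little off and sometimes report something else, mostly with a low value. They report only what shows in the picture. A call takes as long as a camera call.
- manip.find_in(thing, camera): "box" ([left, top, right, bottom] in pixels, round what is visible of it).
- manip.trace(thing, camera): "pixels" (400x640 bool, what is visible of it) and "box" ([left, top, right, bottom] in pixels, round what is visible of it).
- manip.tip_of(thing, camera): "pixel" ([column, row] in pixels: a listed point, or the origin of a listed thing).
The state is a dict: "clock": time; "joint_pos": joint angles; "joint_velocities": joint speeds; "tau": joint torques, N m; "position": TCP position; "ee_rot": TCP orientation; "ft_force": force on the tool from outside, world axes, zero at the start; "torque": the same for the moment, N m; "grip_width": opening from 0.0 (shut) to 1.0 (fully open); "grasp_force": force on a finger pad.
Only numpy, scipy, OpenCV 4.12 (cv2) and the standard library are available. Lean on these libraries where they do the work, as an engineer would, in place of code of your own. Each camera call takes 0.05 s, during which the arm holds its last target. There are 200 camera calls.

TASK

Make the little sanding station ready: push the long, slim wooden block that lies askew on its bed until it sits flat on the bed and flush against both wooden stops, the long fence behind its long side and the end stop at the end nearest the metal dust inlet. Only then, leaving the block seated, slide the inlet's spring-loaded shutter open by its upright tab to half travel, pointer on the long middle mark, and finish while your fingers still hold it there, because it snaps shut when let go. Leave the other things on the table where they are.

Things in the scene. Friction and masses are not known exactly. Their poses are not given: they have to be found in the camera images.
- station: Fixed plywood base board, 170 (x) x 360 (y) x 10 mm; its place and yaw vary. Origin at table level on the board's centre line in x; the board spans y -170..190 mm. At yaw 0 its x axis points away from the robot, y to the left. The y > 0 part is the bed for the block (surface z = 10 mm), the y < 0 part carries the metal dust inlet.
- corner (a point): Where the face planes of fence and end stop meet, at bed level (station x = 45, y = 14, z = 10 mm); axes as the station's. Fully home, the block's centre is 18 mm to -x, 45 mm to +y and 15 mm above this point, long axis along y.
- fence (a point): Middle of the fence's face, at bed level (station x = 45, y = 110 mm). Wooden strip along y, from y = 35 to 185 mm, 16 mm high above the bed, 16 mm thick behind the face. The block's long side goes against it, pushed to +x.
- end_stop (a point): Middle of the end stop's face, at bed level (station x = 10, y = 14 mm). Wooden strip along x, from x = -35 to 55 mm, 16 mm high above the bed, 14 mm thick behind the face. The block's end goes against it, pushed to -y.
- block_centre (a point): Centre (half-way up) of the long, slim walnut block, 36 (x) x 90 (y) x 30 mm (z), 50 to 100 g, loose on the bed. It starts 20 to 45 mm short of home from the fence, 15 to 40 mm short of home from the end stop and turned up to 0.3 rad.
- inlet (a point): Centre of the inlet's top (station x = 0, y = -91, z = 45 mm). Metal box x -50..50, y -170..-12 mm. A plate shutter slides along y between two rails (tops z = 53 mm) over a 50 x 60 mm window; spring barrel by the far rail (top z = 59 mm), hose stub behind. Three dark marks on the robot's side of the rails: closed, half (the long middle one), fully open.
- tab (a point): Centre of the shutter's upright steel tab: 36 (x) x 12 (y, the sliding direction) x 35 mm (z); axes as the station's. The shutter plate is 17.5 mm below this point. Closed, it stands at station x = 0, y = -75, z = 66.5 mm. Can be pinched from above, fingers on its y sides. A thin brass pointer at its foot reaches over the rail on the robot's side to the marks.
- shutter (a joint): Opening of the shutter in m: 0 closed (the spring keeps it there), 0.030 half, 0.060 fully open. Opening moves the tab along the station's -y, away from the block. The spring pulls it shut with about 3.6 N closed, 7.2 N at half, 10.8 N fully open.
- block_cherry: Bystander, to be left alone: stubby block of cherry wood, 52x72x41 mm, loose on the table near the station. Origin at the centre of its underside.
- sanding_block: Bystander, to be left alone: cork sanding block, 65x112x29 mm, loose on the table near the station. Origin at the centre of its underside.
- tape_measure: Bystander, to be left alone: tape measure, 65x73x35 mm, loose on the table near the station. Origin at the centre of its underside.
- marker: Bystander, to be left alone: marker pen, 16x104x16 mm, lying flat, loose on the table near the station. Origin at the centre of its underside.
- spring_clamp: Bystander, to be left alone: spring clamp, 56x115x21 mm, lying flat, loose on the table near the station. Origin at the centre of its underside.

How it is judged:
On the way, in this order (a step that is already met when the one before it is completed fails the run):
1. the block is seated against both stops while the shutter is still closed (x of block_centre in the frame of corner between -0.0205 and -0.015 m and y of block_centre in the frame of corner between 0.042 and 0.0475 m and z of block_centre in the frame of corner below 0.018 m and angle between the y axis of block_centre and the y axis of corner, either way round below 0.045 rad and value of joint shutter below 0.006 m), for 0.2 s.
2. the shutter is held near half travel by the fingers (value of joint shutter between 0.025 and 0.035 m and contact force between the fingers and shutter above 3 N), for 0.3 s.
At the end, for the whole second after the job is handed in: The block lies flat on the bed with its long side within 2.5 mm of the fence and its end within 2.5 mm of the end stop, square to them within 0.045 rad, at rest; the shutter stands still at 30 mm, plus or minus 5 mm, of its 60 mm travel, with the fingers bearing on it with more than 3 N (all of step 2 and x of block_centre in the frame of corner between -0.0205 and -0.015 m and y of block_centre in the frame of corner between 0.042 and 0.0475 m and z of block_centre in the frame of corner below 0.018 m and angle between the y axis of block_centre and the y axis of corner, either way round below 0.045 rad and linear speed of block below 0.01 m/s and velocity of joint shutter between -0.01 and 0.01 m/s); the arm keeps its last pose, push and grip.
It fails at once if a bystander (stubby block of cherry wood, 52x72x41 mm) is shoved by more than 20 mm (distance of block_cherry from where it was at the start of the episode above 0.02 m).
It fails at once if a bystander (cork sanding block, 65x112x29 mm) is shoved by more than 20 mm (distance of sanding_block from where it was at the start of the episode above 0.02 m).
It fails at once if a bystander (tape measure, 65x73x35 mm) is shoved by more than 20 mm (distance of tape_measure from where it was at the start of the episode above 0.02 m).
It fails at once if a bystander (marker pen, 16x104x16 mm, lying flat) is shoved by more than 20 mm (distance of marker from where it was at the start of the episode above 0.02 m).
It fails at once if a bystander (spring clamp, 56x115x21 mm, lying flat) is shoved by more than 20 mm (distance of spring_clamp from where it was at the start of the episode above 0.02 m).
It also fails if it takes over 53 s, if anything falls off the work surface, if the arm or the gripper's body presses on something with over 40 N, if the wrist force passes 120 N, or if a joint passes its speed limit or range.

## Working session

There is one attempt and no reset: what is moved stays moved. The work goes in short steps, Python scripts to look and compute and a shell command to move; the robot and the scene stay as the last step left them, time stands still between calls to the robot, and variables do not carry over. Pictures are saved under pics/ and viewed, at most 10 in all, crops included, and the job is handed in when it is done.

```bash
mkdir -p pics; ls
cat > h.py <<'E'
import numpy as np, cv2
from scipy.spatial.transform import Rotation as R
from workcell import manip
def cloud(name, depth):
    c=manip.get_calibration(name); v,u=np.mgrid[0:400,0:640]
    p=np.stack([(u-c['cx'])/c['fx']*depth, -(v-c['cy'])/c['fy']*depth, -depth],-1)
    return R.from_quat(c['orientation']).apply(p.reshape(-1,3)).reshape(400,640,3)+c['xyz']
def ray(name,px,z):
    c=manip.get_calibration(name); d=R.from_quat(c['orientation']).apply([(px[0]-c['cx'])/c['fx'],-(px[1]-c['cy'])/c['fy'],-1])
    o=np.array(c['xyz']); return o+d*(z-o[2])/d[2]
E
python3 - <<'E'
from h import *
o=manip.get_obs(); print(o['position'],o['ee_rot'],o['clock'])
for n in ['scene','top']:
    im,d=manip.camera(n); cv2.imwrite(f'pics/{n}0.png',im[:,:,::-1]); np.save(f'pics/{n}d.npy',d)
    c=manip.get_calibration(n); print(n,c)
zs=dict(corner=.01,fence=.01,end_stop=.01,block_centre=.025,inlet=.045,tab=.0665,block_cherry=0,sanding_block=0,tape_measure=0,marker=0,spring_clamp=0)
for t,z in zs.items():
    for r in manip.tip_of(t,'top')[:1]: print(t,r['p'],r['pixel'],ray('top',r['pixel'],z).round(4))
E
```

```text
pics
[ 0.19460101 -0.59354756  0.24449447] [ 9.87475755e-01  1.57769113e-01 -1.57100030e-04 -7.18237005e-04] 0.0
scene {'fx': 491.5354600914677, 'fy': 491.5354600914677, 'cx': 320.7927979956078, 'cy': 189.74928789084788, 'xyz': array([-0.12643477,  0.96745524,  0.74245082]), 'orientation': array([-0.1630881 ,  0.47685037,  0.81717357, -0.27972014])}
top {'fx': 496.4021347847229, 'fy': 496.4021347847229, 'cx': 324.1038387278413, 'cy': 200.61996073283538, 'xyz': array([0.44380289, 0.03743669, 1.22882898]), 'orientation': array([-0.0410209 ,  0.02994131,  0.71193249, -0.70040912])}
corner 0.65 [401.4, 207.9] [ 0.5455 -0.1341  0.01  ]
fence 0.88 [325.6, 186.2] [0.6026 0.0513 0.01  ]
end_stop 0.69 [359.8, 204.1] [ 0.5566 -0.0322  0.01  ]
block_centre 0.9 [337.3, 208.2] [0.5462 0.0236 0.025 ]
inlet 0.57 [411.0, 209.4] [ 0.5386 -0.1519  0.045 ]
tab 0.61 [398.8, 206.2] [ 0.5449 -0.1202  0.0665]
block_cherry 0.56 [263.6, 174.5] [0.6362 0.2064 0.    ]
sanding_block 0.6 [475.1, 224.8] [ 0.5015 -0.3153  0.    ]
tape_measure 0.94 [349.0, 144.6] [ 0.7083 -0.009   0.    ]
marker 0.83 [336.7, 258.6] [0.424 0.027 0.   ]
spring_clamp 0.9 [407.9, 279.7] [ 0.3702 -0.1459  0.    ]
```

View pics/top0.png

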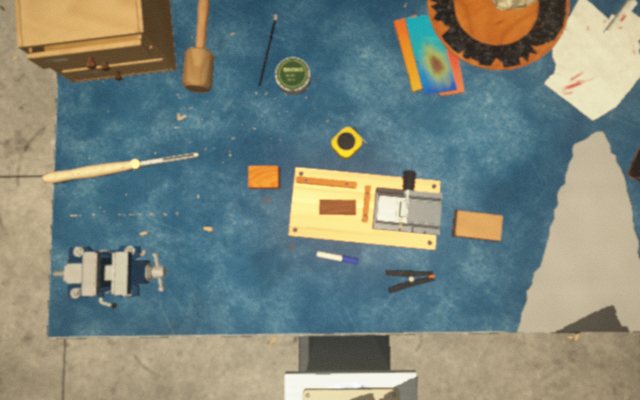

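Run:
```python
from h import *
d=np.load('pics/topd.npy'); P=cloud('top',d); im=cv2.imread('pics/top0.png')
# height crops for viewing
c=im[150:260,270:470]; z=P[150:260,270:470,2]
hz=cv2.applyColorMap(np.clip(z/0.1*255,0,255).astype(np.uint8),cv2.COLORMAP_JET)
cv2.imwrite('pics/crop.png',cv2.resize(np.vstack([c,hz])[:, :],None,fx=2.7,fy=2.7,interpolation=cv2.INTER_NEAREST))
manip.camera('top')
for t in ['block_centre','tab']:
    for r in manip.trace(t,'top')[:2]:
        m=r['pixels']&(d>0); q=P[m]; zt=np.percentile(q[:,2],90); 
        q=q[q[:,2]>zt-.006]; rc=cv2.minAreaRect((q[:,:2]*1000).astype(np.float32)); print(t,r['p'],r['box'],m.sum(),zt,rc)
```

```text
block_centre 0.86 [319.1, 198.5, 357.7, 215.2] 648 0.04294057480745244 ((549.10546875, 23.18769645690918), (89.04656982421875, 36.638240814208984), 88.88163757324219)
tab 0.73 [375.6, 190.1, 409.0, 224.7] 766 0.08102045369081257 ((538.0884399414062, -128.1347198486328), (12.426932334899902, 35.7281494140625), 83.77605438232422)
tab 0.6 [287.6, 169.8, 444.2, 248.6] 9733 0.049659501414802965 ((564.11669921875, -110.60541534423828), (230.16915893554688, 147.66883850097656), 83.73737335205078)
```

View pics/crop.png

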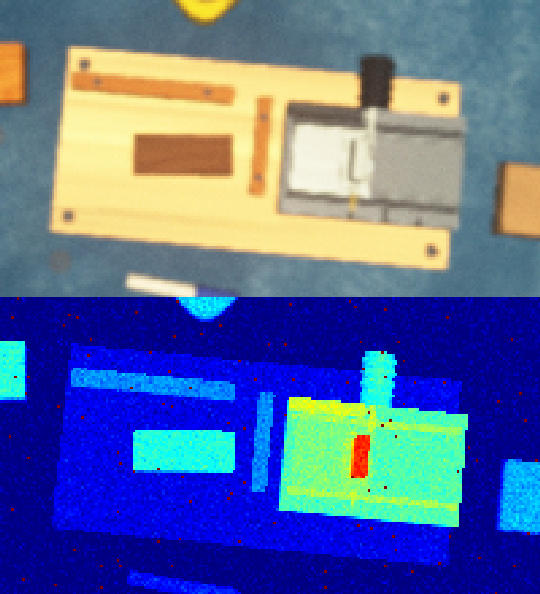

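The top view shows the station with the block at crop pixels (183,155), the fence behind it and the end stop to its right. The tab (red in the height map) is at crop (361,456). The yaw is about -6°, and the marker is well on the robot's side. I'll refine the station pose from the strips.

Run:
```python
from h import *
from scipy.optimize import least_squares
P=cloud('top',np.load('pics/topd.npy')).reshape(-1,3)
def st(p,s): 
    c,n=np.cos(s[2]),np.sin(s[2]); q=p[:,:2]-s[:2]
    return np.c_[q@[c,n],q@[-n,c],p[:,2]]
# boxes: xmin,xmax,ymin,ymax,z
B=np.array([[45,61,35,185,26],[-35,55,0,14,26],[-18,18,-81,-69,84],[-50,50,-170,-12,45]])/1000
s=np.array([.5462,-.0535,-.108])
def height(q):
    h=np.full(len(q),0.0)
    sm=lambda d: 1/(1+np.exp(-d/.0008))
    def put(h,b,z): m=sm(q[:,0]-b[0])*sm(b[1]-q[:,0])*sm(q[:,1]-b[2])*sm(b[3]-q[:,1]); return h*(1-m)+z*m
    h=put(h,[-.085,.085,-.17,.19],.01)
    for i in (3,0,1,2): h=put(h,B[i],B[i,4])
    return h
q=st(P,s); k=(abs(q[:,0])<.075)&(q[:,1]>-.1)&(q[:,1]<.2)&(P[:,2]<.1)&(P[:,2]>-.02)
k&=~((q[:,0]>-.045)&(q[:,0]<.03)&(q[:,1]>.02)&(q[:,1]<.14))&~((q[:,0]>.045)&(q[:,1]<0))
Q=P[k]
f=lambda s: height(st(Q,s))-Q[:,2]-s[3]
r=least_squares(f,[*s,0],loss='soft_l1',f_scale=.004,x_scale=[.002,.002,.02,.002],diff_step=1e-3); s=r.x; print('station',s,np.degrees(s[2]),np.sqrt(np.mean(r.fun**2)))
b=st(np.array([[.5491,.0232,0],[.5381,-.1281,0]]),s); print('block,tab st',b)
c,n=np.cos(s[2]),np.sin(s[2])
w=lambda x,y:(s[:2]+[c*x-n*y,n*x+c*y]).round(4)
print('pre push x',w(-.055,.0765),'end push',w(.027,.135),'home',w(.027,.059),'tab',w(0,-.075),'half',w(0,-.105))
o=manip.get_obs(); T=R.from_quat(o['ee_rot']); des=R.from_matrix(np.array([[c,n,0],[n,-c,0],[0,0,-1]]).T)
print('pre in tool units',T.inv().apply(np.r_[w(-.055,.0765),.2]-o['position'])/.05,'turn',np.degrees((T.inv()*des).as_rotvec())/8)
```

```text
station [ 0.54710491 -0.0537146  -0.11426396 -0.00118073] -6.546842846052251 0.004415481341921774
block,tab st [[-0.00678737  0.07664051  0.        ]
 [-0.0004651  -0.07492703  0.        ]]
pre push x [0.5012 0.0286] end push [0.5893 0.0773] home [0.5807 0.0018] tab [ 0.5386 -0.1282] half [ 0.5351 -0.158 ]
pre in tool units [ 9.70328588 -9.92157969  0.90581136] turn [ 7.25402978e-04 -3.79439748e-05  3.08700187e+00]
```

```bash
python3 -m pendant '[[1.2,-0.8,0,0,0,0.5,-1],[2.2,-1.6,0,0,0,1,-1],[3.1,-2.5,0,0,0,1.5,-1],[4,-3.4,0,0,0,2,-1],[5,-4.4,0,0,0,2.5,-1],[5.9,-5.3,0,0,0,3.087,-1],[6.8,-6.3,0,0,0,3.087,-1],[7.7,-7.3,0,0,0,3.087,-1],[8.6,-8.4,0,0,0,3.087,-1],[9.4,-9.3,0,0,0,3.087,-1]]' 40
cat >> h.py <<'E'
S=np.array([.54710,-.05371,-.11426])
def w(x,y):
    c,n=np.cos(S[2]),np.sin(S[2]); return S[:2]+[c*x-n*y,n*x+c*y]
def plan(x,y,z):
    o=manip.get_obs(); T=R.from_quat(o['ee_rot']); c,n=np.cos(S[2]),np.sin(S[2])
    des=R.from_matrix(np.array([[c,n,0],[n,-c,0],[0,0,-1]]).T)
    q=o['position'][:2]-S[:2]
    print('t',o['clock'],'st pos',(np.r_[q@[c,n],q@[-n,c],o['position'][2]]*1000).round(1),'F',(des.inv().apply(o['ft_force'])).round(1),'grip',o['grip_width'],o['grasp_force'])
    print('shift',(T.inv().apply(np.r_[w(x,y),z]-o['position'])/.05).round(3),'turn',(np.degrees((T.inv()*des).as_rotvec())/8).round(3))
E
python3 -c "
from h import *
plan(-.055,.07,.032)"
```

```text
clock: 2.05
position: [0.482, -0.0392, 0.2457]
ee_rot: [0.998, -0.057, 0.001, 0.0]
ft_force: [0.7, -0.4, 0.6]
grip_width: 0.005
grasp_force: 0.0
t 2.05 st pos [-66.3   7.  245.7] F [ 0.8  0.3 -0.6] grip 0.00477599439913461 0.0
shift [ 0.221 -1.262  4.274] turn [ 0.004 -0.008 -0.003]
```

```bash
python3 -m pendant '[[0.1,-0.6,1,0,0,0,-1],[0.2,-1.3,2,0,0,0,-1],[0.2,-1.3,3,0,0,0,-1],[0.2,-1.3,3.7,0,0,0,-1],[0.2,-1.3,4,0,0,0,-1],[0.2,-1.3,4.2,0,0,0,-1],[0.2,-1.3,4.27,0,0,0,-1],[0.2,-1.3,4.27,0,0,0,-1],[0.2,-1.3,4.27,0,0,0,-1],[0.2,-1.3,4.27,0,0,0,-1]]'
python3 -c "
from h import *
plan(-.002,.075,.032)"
```

```text
clock: 3.3
position: [0.4992, 0.0224, 0.0323]
ee_rot: [0.998, -0.057, 0.0, 0.0]
ft_force: [-0.9, -0.3, 0.4]
grip_width: 0.001
grasp_force: 0.0
t 3.3 st pos [-56.3  70.1  32.3] F [-0.9  0.4 -0.4] grip 0.0011557622935895935 0.0
shift [ 1.085 -0.098  0.007] turn [ 0.001 -0.006 -0.001]
```

```bash
python3 -m pendant '[[0.15,-0.05,0,0,0,0,-1],[0.3,-0.1,0,0,0,0,-1],[0.42,-0.1,0,0,0,0,-1],[0.54,-0.1,0,0,0,0,-1],[0.66,-0.1,0,0,0,0,-1],[0.76,-0.1,0,0,0,0,-1],[0.86,-0.1,0,0,0,0,-1],[0.94,-0.1,0,0,0,0,-1],[0.98,-0.1,0,0,0,0,-1],[0.98,-0.1,0,0,0,0,-1]]'
python3 - <<'E'
from h import *
plan(-.002,.075,.032)
im,d=manip.camera('scene'); cv2.imwrite('pics/s1.png',cv2.resize(im[120:320,200:480,::-1],None,fx=2.8,fy=2.8))
E
```

```text
clock: 4.55
position: [0.5482, 0.0217, 0.0318]
ee_rot: [0.998, -0.057, 0.0, 0.0]
ft_force: [0.9, 0.4, -0.3]
grip_width: 0.001
grasp_force: 0.0
t 4.55 st pos [-7.5 75.1 31.8] F [ 0.9 -0.5  0.3] grip 0.0013808093569862678 0.0
shift [ 0.11   0.002 -0.004] turn [ 0.    -0.001 -0.   ]
```

View pics/s1.png

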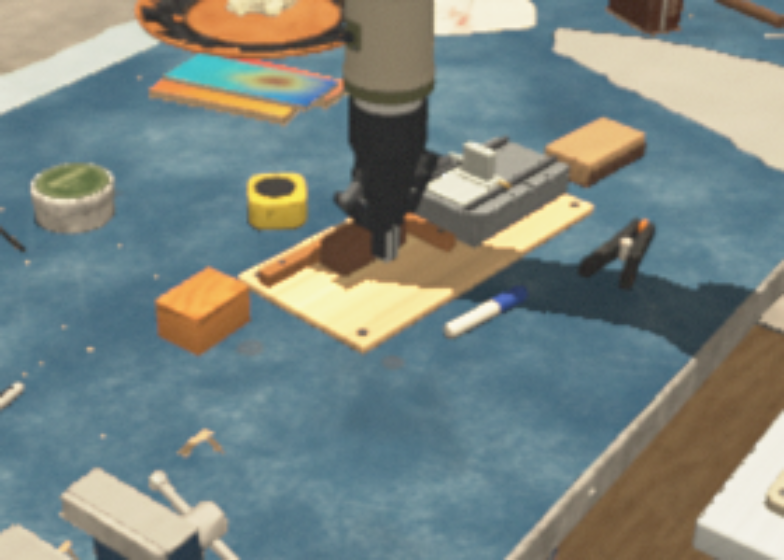

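The scene view shows the closed fingers at (385,245) against the block's near side, with the block now close to the fence and roughly parallel to it. Next I'll go round to its far end.

```bash
python3 -m pendant '[[-0.3,0,0,0,0,0,-1],[-0.5,-0.2,0,0,0,0,-1],[-0.5,-0.9,0,0,0,0,-1],[-0.5,-1.5,0,0,0,0,-1],[-0.4,-1.5,0,0,0,0,-1],[0.2,-1.5,0,0,0,0,-1],[0.6,-1.5,0,0,0,0,-1],[0.6,-1.3,0,0,0,0,-1],[0.6,-1.2,0,0,0,0,-1],[0.6,-1.15,0,0,0,0,-1]]'
python3 - <<'E'
from h import *
plan(.024,.119,.032)
im,d=manip.camera('top'); P=cloud('top',d); q=P.reshape(-1,3); c,n=np.cos(S[2]),np.sin(S[2]); e=q[:,:2]-S[:2]; e=np.c_[e@[c,n],e@[-n,c]]
k=(q[:,2]>.034)&(q[:,2]<.048)&(e[:,0]>-.02)&(e[:,0]<.06)&(e[:,1]>.005)&(e[:,1]<.14)
print(k.sum(),cv2.minAreaRect((e[k]*1000).astype(np.float32)))
cv2.imwrite('pics/t1.png',cv2.resize(im[150:260,270:470,::-1],None,fx=3.5,fy=3.5))
E
```

```text
clock: 5.85
position: [0.5838, 0.0748, 0.0318]
ee_rot: [0.998, -0.057, -0.0, 0.0]
ft_force: [-0.8, -0.2, 0.1]
grip_width: -0.004
grasp_force: 0.1
t 5.85 st pos [ 21.8 131.9  31.8] F [-0.8  0.3 -0.1] grip -0.003828440257859902 0.09732919977977872
shift [ 0.044  0.258 -0.005] turn [ 0.004  0.002 -0.003]
49 ((27.37449073791504, 34.9676399230957), (24.319547653198242, 14.546993255615234), 6.665578365325928)
```

```bash
python3 -m pendant '[[0,0.06,0,0,0,0,-1],[0,0.12,0,0,0,0,-1],[0,0.16,0,0,0,0,-1],[0,0.2,0,0,0,0,-1],[0,0.22,0,0,0,0,-1],[0,0.24,0,0,0,0,-1],[0,0.26,0,0,0,0,-1],[0,0.28,0,0,0,0,-1],[0,0.3,0,0,0,0,-1],[0,0.3,0,0,0,0,-1]]'
python3 -c "
from h import *
plan(.024,.119,.032)"
```

```text
clock: 7.15
position: [0.5828, 0.0616, 0.032]
ee_rot: [0.998, -0.057, 0.0, -0.001]
ft_force: [0.1, 5.7, 1.2]
grip_width: -0.002
grasp_force: 2.6
t 7.15 st pos [ 22.3 118.6  32. ] F [-0.5 -5.7 -1.2] grip -0.0019870268716429447 2.589718848466873
shift [ 0.033 -0.007 -0.001] turn [-0.008 -0.002  0.006]
```

```bash
python3 -m pendant '[[0,-0.3,0,0,0,0,-1],[-0.1,-0.45,0,0,0,0,-1],[-0.7,-0.45,0,0,0,0,-1],[-1,-0.4,0,0,0,0,-1],[-1,0.3,0,0,0,0,-1],[-1,1.1,0,0,0,0,-1],[-0.9,1.15,0,0,0,0,-1],[-0.75,1.15,0,0,0,0,-1],[-0.65,1.15,0,0,0,0,-1],[-0.6,1.15,0,0,0,0,-1]]'
python3 -c "
from h import *
plan(-.002,.06,.032)"
```

```text
clock: 8.4
position: [0.5468, 0.008, 0.0318]
ee_rot: [0.998, -0.056, 0.0, -0.0]
ft_force: [0.0, -0.0, 0.0]
grip_width: -0.001
grasp_force: 0.0
t 8.4 st pos [-7.3 61.3 31.8] F [ 0.  0. -0.] grip -0.001353099853613521 0.0
shift [ 0.106  0.027 -0.005] turn [-0.003 -0.     0.011]
```

```bash
python3 -m pendant '[[0.03,0.02,0,0,0,0,-1],[0.05,0.02,0,0,0,0,-1],[0.07,0.02,0,0,0,0,-1],[0.09,0.02,0,0,0,0,-1],[0.11,0.02,0,0,0,0,-1],[0.13,0.02,0,0,0,0,-1],[0.15,0.02,0,0,0,0,-1],[0.17,0.02,0,0,0,0,-1],[0.18,0.02,0,0,0,0,-1],[0.18,0.02,0,0,0,0,-1]]'
python3 -c "
from h import *
plan(-.002,.06,.032)"
```

```text
clock: 9.65
position: [0.5502, 0.0055, 0.0307]
ee_rot: [0.998, -0.057, -0.005, 0.001]
ft_force: [-23.9, 2.0, 16.0]
grip_width: -0.002
grasp_force: 12.2
t 9.65 st pos [-3.7 59.2 30.7] F [-23.9   0.8 -16. ] grip -0.0022336231692701176 12.248796075582504
shift [ 0.034 -0.016 -0.026] turn [0.015 0.076 0.007]
```

```bash
python3 -m pendant '[[-0.1,0,0,0,0,0,-1],[-0.2,0,0,0,0,0,-1],[-0.6,-0.5,0,0,0,0,-1],[-1,-1.2,-0.4,0,0,0,-1],[-1.5,-1.8,-1,0,0,0,-1],[-2,-2.4,-1.6,0,0,0,-1],[-2.4,-2.8,-1.6,0,0,0,-1],[-2.4,-2.8,-1.6,0,0,0,-1],[-2.4,-2.8,-1.6,0,0,0,-1],[-2.4,-2.8,-1.6,0,0,0,-1]]'
cat > blk.py <<'E'
from h import *
import sys
im,d=manip.camera('top'); q=cloud('top',d).reshape(-1,3); c,n=np.cos(S[2]),np.sin(S[2]); e=q[:,:2]-S[:2]; e=np.c_[e@[c,n],e@[-n,c]]
k=(q[:,2]>.034)&(q[:,2]<.052)&(e[:,0]>-.02)&(e[:,0]<.06)&(e[:,1]>.005)&(e[:,1]<.14)
print(k.sum(),np.median(q[k,2]),cv2.minAreaRect((e[k]*1000).astype(np.float32)),e[k].mean(0)*1000)
A=np.c_[e[k],np.ones(k.sum())]; print('tilt',np.linalg.lstsq(A,q[k,2],rcond=None)[0])
if len(sys.argv)>1: cv2.imwrite(f'pics/{sys.argv[1]}.png',cv2.resize(im[150:260,270:470,::-1],None,fx=3.9,fy=3.9,interpolation=cv2.INTER_CUBIC))
E
python3 blk.py b1; python3 -c "
from h import *
plan(.024,.135,.032)"
```

```text
clock: 10.9
position: [0.4524, 0.1567, 0.1115]
ee_rot: [0.998, -0.058, -0.0, 0.0]
ft_force: [0.4, 0.1, -0.8]
grip_width: -0.003
grasp_force: 0.0
556 0.04037012284989627 ((26.654285430908203, 59.076812744140625), (89.83802032470703, 36.22869110107422), 89.69761657714844) [26.39309327 58.86670909]
tilt [0.02785918 0.00102144 0.03950428]
t 10.95 st pos [-118.1  198.4  111.5] F [-0.7  0.1 -0.2] grip 0.0010828993507356914 0.0
shift [2.844 1.263 1.59 ] turn [ 0.001  0.002 -0.011]
```

View pics/b1.png

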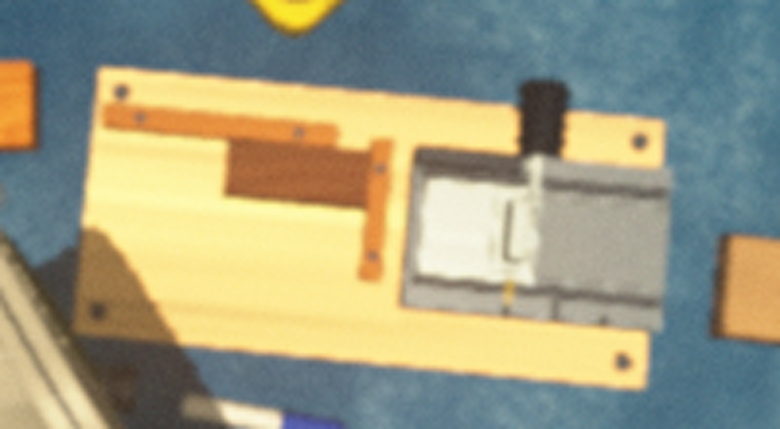

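The picture shows the block at (298,172) flush with the fence above it and with the end stop at (377,190). Fitted, it sits 0.4 mm from home and 0.3° off square. The pointer is still at the closed mark (510,292). Now to the tab.

```bash
python3 -m pendant '[[0,0,-1.2,0,0,0,-0.3],[0.5,1,-1.6,0,0,0,-0.3],[1,2,-1.6,0,0,0,-0.3],[1.5,3,-1.6,0,0,0,-0.3],[2,4,-1.6,0,0,0,-0.3],[2.36,5,-1.6,0,0,0,-0.3],[2.36,5.47,-1.6,0,0,0,-0.3],[2.36,5.47,-1.2,0,0,0,-0.3],[2.36,5.47,-1,0,0,0,-0.3],[2.36,5.47,-1,0,0,0,-0.3]]'
python3 - <<'E'
from h import *
plan(0,-.075,.07)
im,d=manip.camera('wrist'); cv2.imwrite('pics/w1.png',im[:,:,::-1])
P=cloud('wrist',d); c,n=np.cos(S[2]),np.sin(S[2]); q=P.reshape(-1,3); e=q[:,:2]-S[:2]; e=np.c_[e@[c,n],e@[-n,c]]
k=(q[:,2]>.078)&(q[:,2]<.09)&(abs(e[:,0])<.05)&(abs(e[:,1]+.075)<.04)&(d.ravel()>0)
print(k.sum(), k.sum() and (cv2.minAreaRect((e[k]*1000).astype(np.float32)),np.median(e[k],0)*1000,np.median(q[k,2])))
E
```

```text
clock: 12.2
position: [0.5376, -0.1273, 0.1611]
ee_rot: [0.998, -0.057, -0.001, -0.0]
ft_force: [-0.3, 0.9, -0.2]
grip_width: 0.352
grasp_force: 0.0
t 12.2 st pos [ -1.  -74.2 161.1] F [-0.4 -0.9  0.2] grip 0.3524903740403094 0.0
shift [0.023 0.017 1.821] turn [-0.003  0.011  0.002]
971 (((-0.9863262176513672, -73.96458435058594), (35.897647857666016, 11.693401336669922), 0.3456118702888489), array([  0.57475363, -73.88531362]), np.float64(0.084988036453574))
```

View pics/w1.png

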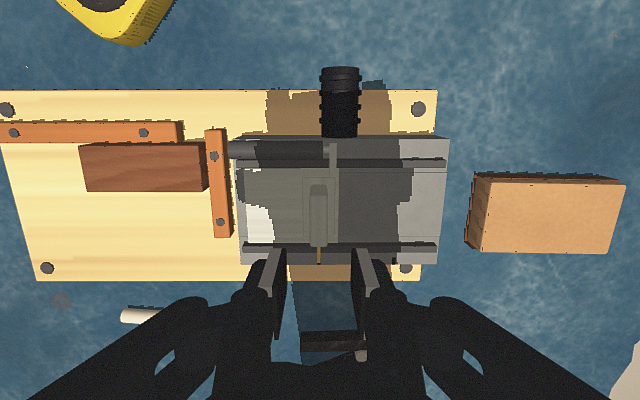

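The wrist view shows the block still flush with both stops and the tab at (318,215), centred between the fingers and aligned to within about 1 mm. Descending and pinching.

```bash
python3 -m pendant '[[0.01,0,0.6,0,0,0,-0.3],[0.01,0,1.1,0,0,0,-0.3],[0.01,0,1.5,0,0,0,-0.3],[0.01,0,1.7,0,0,0,-0.3],[0.01,0,1.8,0,0,0,-0.3],[0.01,0,1.8,0,0,0,-0.3],[0.01,0,1.8,0,0,0,-1],[0.01,0,1.8,0,0,0,-1],[0.01,0,1.8,0,0,0,-1],[0.01,0,1.8,0,0,0,-1]]' 60
python3 -c "
from h import *
plan(0,-.105,.07)"
```

```text
clock: 13.5
position: [0.5391, -0.1273, 0.0727]
ee_rot: [0.998, -0.057, 0.001, 0.0]
ft_force: [-1.3, 2.9, 6.2]
grip_width: 0.129
grasp_force: 58.9
t 13.5 st pos [  0.4 -74.1  72.7] F [-1.6 -2.7 -6.2] grip 0.12889606137501164 58.87327015399933
shift [-0.009  0.619  0.054] turn [ 0.    -0.009  0.002]
```

```bash
python3 -m pendant '[[0,0.08,-0.02,0,0,0,-1],[0,0.16,-0.02,0,0,0,-1],[0,0.24,-0.02,0,0,0,-1],[0,0.32,-0.02,0,0,0,-1],[0,0.4,-0.02,0,0,0,-1],[0,0.48,-0.02,0,0,0,-1],[0,0.56,-0.02,0,0,0,-1],[0,0.61,-0.02,0,0,0,-1],[0,0.63,-0.02,0,0,0,-1],[0,0.63,-0.02,0,0,0,-1]]'
python3 blk.py b2
python3 - <<'E'
from h import *
plan(0,-.104,.07)
im,d=manip.camera('wrist'); im2,_=manip.camera('scene')
cv2.imwrite('pics/w2.png',np.vstack([im[120:300,60:480,::-1],cv2.resize(im2[160:260,270:450,::-1],(420,233),interpolation=cv2.INTER_CUBIC)]))
E
```

```text
clock: 14.75
position: [0.5357, -0.1572, 0.0728]
ee_rot: [0.998, -0.056, 0.001, -0.001]
ft_force: [3.2, 6.3, -3.0]
grip_width: 0.131
grasp_force: 59.5
560 0.040173511662538686 ((26.618425369262695, 58.93413543701172), (36.361480712890625, 90.02348327636719), 0.4290829300880432) [26.37816065 59.00066816]
tilt [0.0026949  0.00258933 0.03992242]
t 14.8 st pos [   0.4 -104.1   72.8] F [ 2.7 -6.2  3.5] grip 0.13043850039544422 59.50815260410309
shift [-0.008 -0.002  0.055] turn [-0.015 -0.007  0.011]
```

View pics/w2.png

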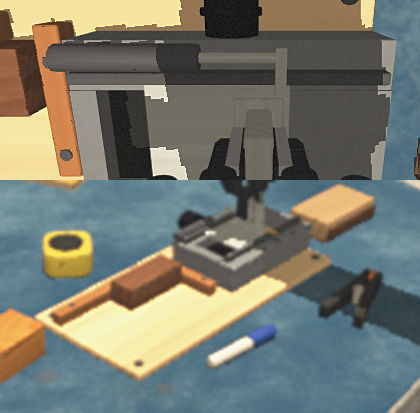

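The upper half shows the tab pinched at (260,140) and the window partly uncovered. In the lower half the block is still seated at (145,280). The TCP travelled exactly 30 mm. I'll hold briefly to check it is steady, then hand in.

```bash
python3 -m pendant '[[0,0,0,0,0,0,-1],[0,0,0,0,0,0,-1],[0,0,0,0,0,0,-1],[0,0,0,0,0,0,-1],[0,0,0,0,0,0,-1],[0,0,0,0,0,0,-1],[0,0,0,0,0,0,-1],[0,0,0,0,0,0,-1],[0,0,0,0,0,0,-1],[0,0,0,0,0,0,-1]]'
python3 -c "
from h import *
plan(0,-.104,.07); print(manip.hand_in())"
```

```text
clock: 16.15
position: [0.5356, -0.1571, 0.0728]
ee_rot: [0.998, -0.056, 0.001, -0.001]
ft_force: [3.6, 6.3, -2.4]
grip_width: 0.126
grasp_force: 59.5
t 16.15 st pos [   0.4 -104.    72.8] F [ 2.9 -6.7  2.4] grip 0.12583638904764635 59.507514238357544
shift [-0.008 -0.001  0.055] turn [-0.015 -0.007  0.012]
the job is handed in; nothing more can be done
None
```

I handed the job in at 16 s with the block seated against both stops (about 0.4 mm from home, 0.4° off square) and the fingers holding the shutter about 30 mm open; hand-in gave no verdict, and the pointer on its mark wasn't visible, so the 30 mm comes from the tool's measured travel.

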